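# Set a folding-table leg to its length mark and close the cam lever

## Robot

A 6-joint arm with a two-finger parallel gripper is mounted at the origin on the work surface. World frame = base frame: x ahead of the robot, y to its left, z up, the work surface at z = 0. Lengths are in m, angles in rad, forces in N, time in s.
With the tool pointing down it reaches from about 0.35 to 0.775 m from the base axis. Payload 7.3 kg.
Tool frame: the origin (TCP) lies at the centre of the arm's flange, where the gripper is bolted on; the fingertips stand 178 mm ahead of it and the grasp point (between the pads) lies 159 mm ahead of it (tip_extent is the distance from the TCP to the fingertips, in m); z points along the fingers, y is the line along which they close (so a half turn about z gives the same grasp; the last joint's range is limited). The gripper opens to 92 mm and grips with 3 to 60 N. Pads are 19 mm wide; open, the fingers measure 130 mm over their backs; the gripper's body (75 mm by 190 mm) begins 47 mm behind the grasp point.
Start: joints at [-1.41, 0.342, 1.524, -0, 1.275, -0.146], TCP at [0.159, -0.5, 0.405] pointing down, gripper open.
Joint ranges: [-2.53, 2.53], [-0.77, 2.02], [0.04, 2.7], [-1, 4.14], [0.28, 2.66], [-3.11, 3.11]. Speed limits (rad/s): [2.57, 2.57, 3.14, 3.14, 3.14, 3.14].

## Interface

Orientations are given as [roll, pitch, yaw] about the fixed x, y, z axes, in that order (R = Rz(yaw) Ry(pitch) Rx(roll)).
In Python, from cell import * gives the robot as it stands.
- The arm moves only by the tool arm_command, never from a script. Its arguments are lists of equal length, an entry for each row: "xyz": the shift along the world's x, y, z in mm, a list of three; "spin": the turn about the world's z in degrees. In form: {"xyz": [[tx, ty, tz], ...], "spin": [spin, ...]}. A call has 1 to 20 rows; each row shifts and turns the commanded pose from where the row before left it; what a row does not reach is not made up. A row lasts 1/10 s, in which the tool goes at most 50 mm and 8.59 degrees, less where a joint would pass 70% of its speed; a pose out of reach is approached as far as the arm can. A call with a gripper value outside its range is refused whole. "jaw" is the opening, from -1 (shut) to 1 (fully open), set as the call begins (left out, the last holds). The fingers move at their own pace and stop on an object; "squeeze" is the grip in N (left out, the last holds). Time passes only in rows, so rows that do not move let the fingers close. It gives the time, the measured TCP pose, the force, the opening and the grip force at its end, in the units of the state.
- observe(): the state, without advancing time (a new reading comes with each control period).
- read_camera(name): name is "side" or "top" or "wrist"; returns a dict with "img" (384x512x3 uint8, red, green, blue), "depth" (384x512 float32, m along the optical axis (not along the pixel's ray), 0 where there is no reading), "fx", "fy", "cx", "cy" (pixels), "world_from_camera" (4x4, takes a point from camera to world coordinates). Camera axes: x right, y up, looking along -z (the intrinsics and any distortion apply to the point x, -y, -z); pixel columns grow to the right and rows downward; lengths in m; the calibration is good to about 2 mm. A picture is of the moment at which its call begins.
- hand_in(): hands the job in; it is judged then, once.
The state is a dict: "time": time; "qpos": joint angles; "qvel": joint speeds; "joint_efforts": joint torques, N m; "tool_pos": TCP position; "tool_rot": TCP orientation; "contact_force": force on the tool from outside, world axes, zero at the start; "torque": the same for the moment, N m; "opening": finger opening in m; "grip_force": force on a finger pad.
Only numpy, scipy, OpenCV 4.12 (cv2) and the standard library are available. Lean on these libraries where they do the work, as an engineer would, in place of code of your own. Each camera call takes 0.05 s, during which the arm holds its last target. There are 200 camera calls.

## Task

Push the green leg unit on the plywood jig up square against both aluminium stops (the short end stop and the long side fence). Then draw its sliding leg out by the black T-foot, against the spring, until the red band is at the mouth of the green housing (the housing's edge lying within the band), and only then, while still holding the leg at that mark, swing the orange cam lever fully closed, parallel to the leg. Finish while still holding the leg at the mark with the lever closed and the unit against its stops: do not let go, the spring would pull the leg back in; leave the other things on the bench where they are.

Things in the scene. Friction and masses are not known exactly. Their poses are not given: they have to be found in the camera images.
- jig: Setting jig fixed to the bench (place and yaw vary): plywood plate 8 mm thick, x = -45 to 235, y = -45 to 155 mm. Origin on the bench under the corner where the lines of its two stop faces meet; z up. With the leg unit home against both stops, outer lies at x = 75, y = 32 mm in this frame, axes parallel.
- stop_corner (a point): Corner where the two stop faces' lines meet, at their top, 33 mm above the bench (axes as the jig's). Aluminium stops 18 mm thick, standing 25 mm above the plate: the end stop (y = 4 to 68 mm) has its face at x = 0 looking to +x, the side fence (x = 20 to 150 mm) its face at y = 0 looking to +y.
- outer: Green housing of the leg unit: block 150 (x) x 64 (y) x 66 mm (z), about 1 kg in all, loose on the jig plate. Origin at the centre of its underside (8 mm above the bench), z up. The leg comes out of its -x face (the mouth, x = -75 mm); that face goes against the end stop, its -y side against the fence. A steel bracket (x = -105 to -55, y = 9 to 27, z = 66 to 70 mm) carries the lever.
- inner_leg: Aluminium sliding leg, 24 x 24 mm, axis at y = 0, z = 50 mm; axes as the housing's, origin on the housing's when the leg is in. At its outer end a black rubber T-foot: upright bar 14 (x) x 120 (y) x 28 mm, z = 38 to 66 mm. A red band 12 mm wide, centred 88 mm behind the T-foot's inner face, is the length mark (hidden in the housing at first).
- foot_face (a point): Centre of the T-foot's inner face (looking back to the housing, +x), 60 mm above the bench. With the leg in, it is 38 mm from the mouth: fingers fit down into the gap on either side of the leg and can pull the T-foot out, in -x; at the mark it is 88 mm from the mouth.
- leg (a joint): How far the leg is drawn out (m): 0 all the way in (start), 0.050 with the middle of the red band at the mouth (0.044 to 0.056: mouth within the band), 0.075 at most. A spring always pulls it in, 2.4 N at 0 and 4 N at the mark; only the hand keeps it out.
- lever (a joint): Angle of the orange cam lever about its upright pivot (rad): 0 closed (at its own stop, parallel to the leg), starts 0.36 to 0.48, 0.6 at most. It stays where it is left; moving it takes about 1 N at its tip.
- lever_pivot (a point): Pivot axis of the lever at its underside, 78 mm above the bench; fixed in the housing at x = -95, y = 18, z = 70 mm. Round boss of 8 mm radius, 18 mm high.
- lever_tip (a point): Tip of the lever at mid height: a flat bar 60 long x 8 thick x 16 mm high, 78 to 94 mm above the bench, so it passes above T-foot and leg. Closed it points along the housing's -x, outer face at y = 22 mm; opening swings the tip to +y, so closing pushes it to -y. With the leg at the mark, a finger just inside the T-foot is level with the lever's outer end.
- tape_roll: Bystander: paper tape roll, 90 mm across, 24 mm high, flat on the bench by the far right corner of the jig. Origin under its centre.
- screwdriver: Bystander: screwdriver 170 mm long lying beyond the side fence. Origin under its middle, x along it.
- screw_jar: Bystander: glass jar with yellow cap, 56 mm across, 70 mm high, standing past the T-foot, to the right of the jig. Origin under its centre.
- glue_gun: Bystander: red hot-glue gun lying on its side, about 200 x 120 x 32 mm, to the robot's right.
- mug: Bystander: blue mug, 80 mm across, 90 mm high, to the robot's left.
- screw_bin: Bystander: orange open bin 130 x 100 x 50 mm, to the robot's left.
- offcut: Bystander: plywood offcut 110 x 60 x 18 mm, to the robot's right.
Mind the look-alikes: they are no part of the job. Leave any blue or purple look-alike of the outer alone.

How it is judged:
On the way, in this order (a step that is already met when the one before it is completed fails the run):
1. the leg unit is square against both stops, the lever still open (x of outer in the frame of jig between 0.071 and 0.079 m and y of outer in the frame of jig between 0.028 and 0.036 m and angle between the x axis of outer and the x axis of jig, either way round below 0.035 rad and angle between outer's own z axis and vertical below 0.06 rad and value of joint lever above 0.27 rad), for 0.2 s.
2. the leg is held by the fingers with the housing's mouth within the red band, the lever still open (value of joint leg between 0.044 and 0.056 m and contact force between the fingers and inner_leg above 2 N and value of joint lever above 0.27 rad), for 0.2 s.
3. the lever is closed with the leg still held at the mark (value of joint leg between 0.044 and 0.056 m and contact force between the fingers and inner_leg above 2 N and value of joint lever below 0.06 rad), for 0.2 s.
At the end, for the whole second after the job is handed in: The fingers still hold the leg (more than 2 N on it) with the mouth within the red band (leg joint 0.044 to 0.056), the lever is closed (below 0.06 rad), and the housing is at rest against both stops (within 6 mm each way and 0.06 rad of square, and lying flat) (all of step 3 and x of outer in the frame of jig between 0.069 and 0.081 m and y of outer in the frame of jig between 0.026 and 0.038 m and angle between the x axis of outer and the x axis of jig, either way round below 0.06 rad and angle between outer's own z axis and vertical below 0.06 rad and linear speed of outer below 0.02 m/s); the arm keeps its last pose, push and grip.
It fails at once if the lever is closed past half way while the leg is off its mark (value of joint lever below 0.2 rad and (value of joint leg below 0.042 m or value of joint leg above 0.058 m)).
It fails at once if one of the bystanders is pushed aside (more than 30 mm) (distance of any of tape_roll, screwdriver, screw_jar, glue_gun, mug, screw_bin, offcut from where it was at the start of the episode above 0.03 m).
It also fails if it takes over 61 s, if anything falls off the work surface, if the arm or the gripper's body presses on something with over 40 N, if the wrist force passes 120 N, or if a joint passes its speed limit or range.

## Working session

There is one attempt and no reset: what is moved stays moved. The work goes in short steps, Python scripts to look and compute and a tool call to move; the robot and the scene stay as the last step left them, time stands still between calls to the robot, and variables do not carry over. Pictures are saved under pics/ and viewed, at most 10 in all, crops included, and the job is handed in when it is done.

Besides the shell and the picture viewer there is one more tool, called as name(argument=value, ...) on one line, values as JSON. arm_command: Moves the arm, as the interface text tells. Its arguments: {"type":"object","properties":{"xyz":{"type":"array","items":{"type":"array","items":{"type":"number"}}},"spin":{"type":"array","items":{"type":"number"}},"jaw":{"type":"number"},"squeeze":{"type":"number"}},"required":["xyz","spin"]}

```bash
ls; mkdir -p pics
python3 - <<'E'
from cell import *
import cv2,numpy as np
s=observe();print(s)
for n in ["top","side"]:
    c=read_camera(n);np.savez(f"{n}0.npz",**c)
    cv2.imwrite(f"pics/{n}0.png",c["img"][:,:,::-1]);print(n,c["fx"],c["fy"],c["cx"],c["cy"],c["world_from_camera"].round(3).tolist(),[k for k in c])
E
```

```text
pics
{'time': 0.0, 'qpos': array([-1.40999761e+00,  3.42730599e-01,  1.52502751e+00,  2.96812959e-05,
        1.27539611e+00, -1.46007194e-01]), 'qvel': array([-0.00119999, -0.00087547,  0.00035868, -0.00126714, -0.0009417 ,
       -0.00027279]), 'joint_efforts': array([-1.05420484e-03, -4.31246889e+01, -2.44221032e+01,  7.18700350e-02,
        5.59714402e-02, -9.08554171e-05]), 'tool_pos': array([ 0.15855744, -0.50034156,  0.404037  ]), 'tool_rot': array([-3.14005183e+00, -2.55270653e-04,  3.06797053e-01]), 'contact_force': array([-0.02369617,  0.02784145, -0.70494106]), 'torque': array([-0.00595007, -0.00498233, -0.01122386]), 'grip_force': 0.0, 'opening': 0.09188574083685123}
top 370.79696589776785 370.79696589776785 257.4664021596542 191.33857046023874 [[0.006, 0.997, -0.079, 0.474], [-1.0, 0.007, 0.009, -0.013], [0.009, 0.079, 0.997, 1.415], [0.0, 0.0, 0.0, 1.0]] ['img', 'depth', 'fx', 'fy', 'cx', 'cy', 'world_from_camera']
side 486.78717368277984 486.78717368277984 257.5251207269069 190.96418181585693 [[0.959, 0.215, -0.184, 0.223], [-0.283, 0.747, -0.601, -1.175], [0.008, 0.629, 0.778, 1.562], [0.0, 0.0, 0.0, 1.0]] ['img', 'depth', 'fx', 'fy', 'cx', 'cy', 'world_from_camera']
```

View pics/top0.png

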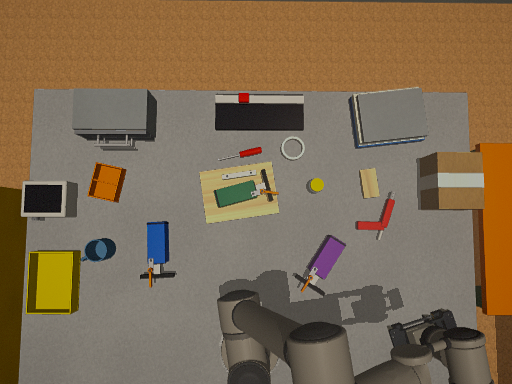

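View pics/side0.png

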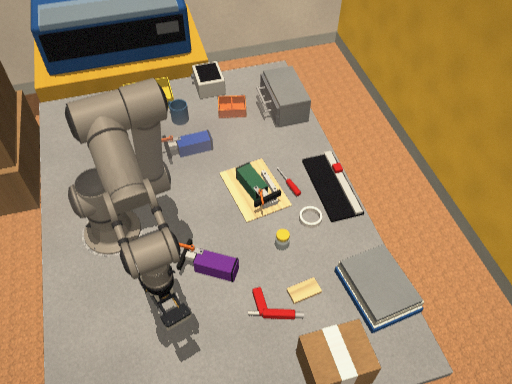

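The top view shows three leg units that could be taken for the target: green at (237,194) on the plywood jig, blue look-alike at (157,243) and purple look-alike at (326,257). I choose the green one. The T-foot is on the right at (268,188), the fence above at (240,175), the tape roll at (292,148), the jar at (316,185) and the screwdriver at (240,155). The side view shows the same layout.

```bash
cat > h.py <<'E'
import cv2,numpy as np
def ray(c,u,v):
    T=c["world_from_camera"];d=T[:3,:3]@np.array([(u-c["cx"])/c["fx"],-(v-c["cy"])/c["fy"],-1]);return T[:3,3],d
def onz(c,u,v,z):
    o,d=ray(c,u,v);return (o+d*(z-o[2])/d[2]).round(4)
def blob(m):
    n,l,s,cc=cv2.connectedComponentsWithStats(m.astype(np.uint8));i=1+np.argmax(s[1:,4]);return l==i
E
python3 - <<'E'
from h import *
c=dict(np.load("top0.npz"));im=c["img"]
hsv=cv2.cvtColor(im,cv2.COLOR_RGB2HSV);H,S,V=cv2.split(hsv)
g=blob((H>55)&(H<90)&(S>100)&(V>40));
y,x=np.nonzero(g);r=cv2.minAreaRect(np.c_[x,y].astype(np.float32));print(r)
for p in cv2.boxPoints(r): print(p,onz(c,*p,.074))
roi=np.zeros_like(g);roi[155:230,190:290]=1
p=blob((H>10)&(H<30)&(S>60)&(V>120)&roi)
y,x=np.nonzero(p);r=cv2.minAreaRect(np.c_[x,y].astype(np.float32));print("ply",r)
for q in cv2.boxPoints(r): print(q,onz(c,*q,.008))
print("jar",onz(c,316,185,.07),"tape",onz(c,292,148,.024))
cv2.imwrite("pics/crop1.png",cv2.resize(im[145:235,190:335,::-1],None,fx=5,fy=5,interpolation=cv2.INTER_CUBIC))
E
```

```text
((236.05384826660156, 193.03076171875), (16.75180435180664, 37.97660446166992), 74.74488067626953)
[215.53078 189.94615] [0.5847 0.127  0.074 ]
[252.16924 179.95384] [ 0.622  -0.0055  0.074 ]
[256.5769  196.11537] [ 0.5632 -0.0219  0.074 ]
[219.93846 206.10768] [0.5262 0.1102 0.074 ]
ply ((239.64776611328125, 191.9047393798828), (52.72702407836914, 75.8605728149414), 81.63410949707031)
[198.28535 171.3404 ] [0.6609 0.2008 0.008 ]
[273.3387  160.30313] [ 0.7056 -0.0858  0.008 ]
[281.0102  212.46909] [ 0.5061 -0.1154  0.008 ]
[205.95682 223.50635] [0.4627 0.1681 0.008 ]
jar [ 0.6056 -0.2386  0.07  ] tape [ 0.7508 -0.1558  0.024 ]
```

View pics/crop1.png

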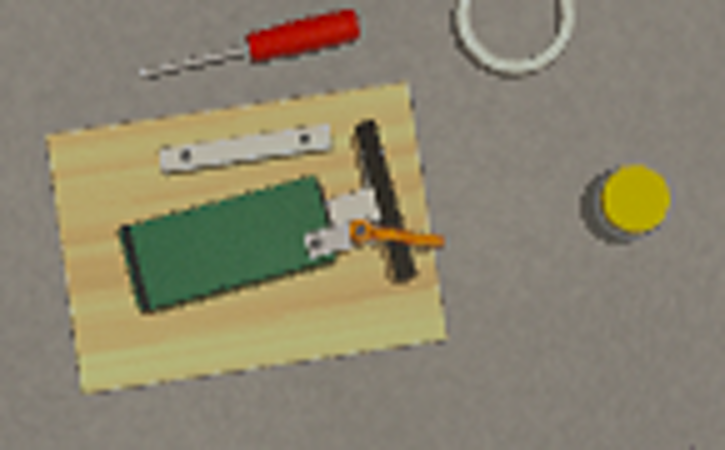

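The crop confirms the green unit: housing with black rear end at (135,270), T-foot at (385,200) and orange lever at (400,237), open. The fence is at (245,148). I'll move over it now for a close wrist view.

arm_command(xyz=[[23,31,0],[23,31,0],[23,31,0],[23,31,0],[23,31,0],[23,31,0],[23,31,0],[23,31,0],[23,31,0],[23,31,0],[23,31,0],[23,31,0],[23,31,0],[23,31,0],[23,31,0],[23,31,0],[23,31,0],[23,26,0],[0,0,0]], spin=[4.9,4.9,4.9,4.9,4.9,4.9,4.9,4.9,4.9,4.9,4.9,4.9,4.9,4.9,4.9,4.9,4.9,4.9,0], jaw=1)

```text
time: 2.0
tool_pos: [0.5741, 0.0554, 0.4037]
tool_rot: [3.141, -0.001, 1.852]
contact_force: [-0.7, -1.6, 0.7]
opening: 0.0919
grip_force: 0.0
```

Run:
```python
from cell import *
from h import *
s=observe();print(s["tool_pos"],s["tool_rot"],s["qpos"],s["contact_force"],s["time"])
c=read_camera("wrist");np.savez("w1.npz",**c);cv2.imwrite("pics/w1.png",c["img"][:,:,::-1]);print(c["world_from_camera"].round(3).tolist(),c["fx"])
```

```text
[0.57410808 0.05538864 0.40367852] [ 3.14148569e+00 -1.01699357e-03  1.85166694e+00] [-3.69162542e-02  4.38306889e-01  1.37834250e+00  1.03042451e-03
  1.32515956e+00 -3.18037494e-01] [-0.70179939 -1.64913071  0.7434612 ] 2.0
[[0.961, -0.264, -0.084, 0.551], [0.277, 0.915, 0.293, 0.135], [-0.0, -0.305, 0.952, 0.383], [0.0, 0.0, 0.0, 1.0]] 275.3130841469268
```

View pics/w1.png

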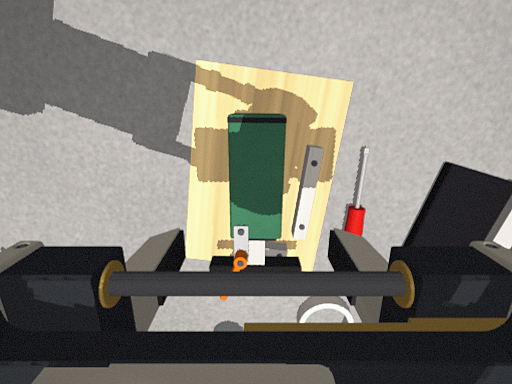

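The wrist view shows the housing top at (257,178), the fence at (307,192), the end stop at about (278,252) and the lever pivot at (240,263). I'll measure it with depth.

```bash
cat >> h.py <<'E'
def cloud(c):
    v,u=np.mgrid[0:384,0:512];d=c["depth"];T=c["world_from_camera"]
    P=np.stack([(u-c["cx"])/c["fx"]*d,-(v-c["cy"])/c["fy"]*d,-d],-1)@T[:3,:3].T+T[:3,3];P[d==0]=9;return P
def rect(P,m,name):
    m=blob(m);q=P[m][:,:2];r=cv2.minAreaRect((q*1000).astype(np.float32));print(name,np.round(r[0],1),np.round(r[1],1),round(r[2],2),"n",m.sum(),"z",np.median(P[m][:,2]).round(4));return cv2.boxPoints(r)
E
python3 - <<'E'
from h import *
c=dict(np.load("w1.npz"));P=cloud(c);Z=P[...,2]
H,S,V=cv2.split(cv2.cvtColor(c["img"],cv2.COLOR_RGB2HSV))
near=(abs(P[...,0]-.59)<.2)&(abs(P[...,1]-.04)<.2)
rows=np.arange(384)[:,None]<262
print(rect(P,(Z>.066)&(Z<.082)&near&rows&(H>55)&(H<95)&(S>80),"green"))
print(rect(P,(Z>.066)&(Z<.0745)&near&rows,"top"))
print(rect(P,(Z>.028)&(Z<.038)&near&rows&(S<60)&(P[...,1]>-.04)&(P[...,0]>.6),"fence"))
print(rect(P,(Z>.003)&(Z<.014)&near&rows&(S>40),"ply"))
E
```

```text
green [574.3  51.6] [ 62.1 142.4] 15.33 n 5930 z 0.0734
[[525.58984  112.08512 ]
 [563.244    -25.272953]
 [623.08984   -8.867325]
 [585.43567  128.49075 ]]
top [578.4  40.3] [ 64.1 184.5] 15.51 n 6611 z 0.0733
[[522.84656  120.6779  ]
 [572.19824  -57.136967]
 [633.9391   -40.0011  ]
 [584.5874   137.81377 ]]
fence [648.2  46.5] [ 18.  129.4] 8.76 n 1259 z 0.0324
[[629.4308   109.081505]
 [649.12964  -18.817146]
 [666.897    -16.080635]
 [647.1981   111.818016]]
ply [583.6  45.9] [200.1 279.8] 8.81 n 17722 z 0.0074
[[ 463.2937    168.8369  ]
 [ 506.14612  -107.6805  ]
 [ 703.8812    -77.037155]
 [ 661.0288    199.48024 ]]
```

arm_command(xyz=[[0,1,-46],[0,0,-46],[0,0,-46],[0,0,-30],[0,0,-16],[0,0,0]], spin=[-0.6,0,0,0,0,0])

```text
time: 2.65
tool_pos: [0.5711, 0.0524, 0.2183]
tool_rot: [-3.136, -0.002, 1.834]
contact_force: [0.5, 0.7, -0.6]
opening: 0.0918
grip_force: 0.0
```

arm_command(xyz=[[0,0,0],[0,0,0],[0,0,0],[0,0,0],[0,0,0],[0,0,0],[0,0,0],[0,0,0]], spin=[0,0,0,0,0,0,0,0], jaw=-1, squeeze=20)

```text
time: 3.45
tool_pos: [0.5733, 0.0536, 0.222]
tool_rot: [3.138, 0.001, 1.836]
contact_force: [3.0, 0.9, 6.7]
opening: 0.0639
grip_force: 20.0
```

arm_command(xyz=[[5,-4,0],[5,-4,0],[5,-4,0],[5,-4,0],[4,-3,0],[4,-3,0],[3,-2,0],[0,0,0],[0,0,0]], spin=[-1.6,-1.6,-1.6,-1.6,0,0,0,0,0])

```text
time: 4.35
tool_pos: [0.6025, 0.0309, 0.2219]
tool_rot: [-3.139, -0.002, 1.725]
contact_force: [-8.3, 5.4, 12.7]
opening: 0.064
grip_force: 20.0
```

arm_command(xyz=[[2,-1,0],[2,-2,0],[2,-1,0],[1,-1,0],[0,0,0],[0,0,0]], spin=[0,0,0,0,0,0])

```text
time: 4.95
tool_pos: [0.6093, 0.0262, 0.2219]
tool_rot: [-3.138, -0.003, 1.724]
contact_force: [-8.1, 7.7, 13.1]
opening: 0.0639
grip_force: 20.0
```

Run:
```python
from cell import *
from h import *
s=observe();print(s["tool_pos"],s["tool_rot"],s["contact_force"],s["torque"],s["time"])
for n in ["wrist"]:
    c=read_camera(n);np.savez("w2.npz",**c);cv2.imwrite("pics/w2.png",c["img"][:,:,::-1])
```

```text
[0.60928074 0.02620261 0.22186221] [-3.13845855e+00 -3.08607126e-03  1.72443080e+00] [-8.12507474  7.72317111 13.1493211 ] [ 1.06757698  1.01797974 -0.09930752] 4.95
```

View pics/w2.png

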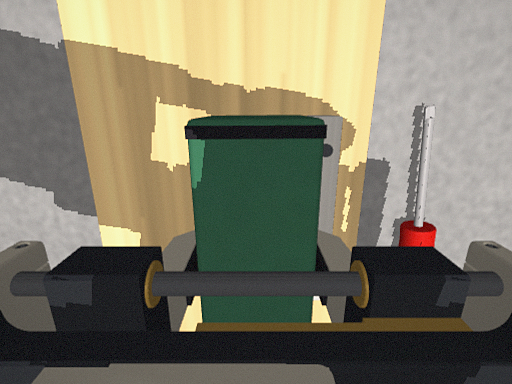

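The unit is about home by dead reckoning, within 1 mm. I'll press a little further to seat it firmly and watch the force.

arm_command(xyz=[[1,-1,0],[1,-1,0],[1,-1,0],[0,0,0],[0,0,0]], spin=[0,0,0,0,0])

```text
time: 5.5
tool_pos: [0.6107, 0.0251, 0.2216]
tool_rot: [-3.134, -0.008, 1.724]
contact_force: [-16.2, 17.1, 17.8]
opening: 0.0638
grip_force: 20.0
```

arm_command(xyz=[[1,-1,0],[1,-1,0],[0,0,0],[0,0,0]], spin=[0,0,0,0])

```text
time: 5.9
tool_pos: [0.6117, 0.0237, 0.221]
tool_rot: [-3.13, -0.009, 1.724]
contact_force: [-20.1, 19.7, 18.7]
opening: 0.0636
grip_force: 20.0
```

Forces rise on both axes, so the unit is seated against both stops. Next I'll release, rise and look at the foot and lever.

arm_command(xyz=[[0,0,0],[0,0,0],[0,0,0],[0,0,0],[0,0,10],[0,0,30],[0,0,45],[0,0,45],[4,-30,40],[7,-40,0],[7,-40,0],[7,-40,0],[0,0,0],[0,0,0]], spin=[0,0,0,0,0,0,0,0,0,0,0,0,0,0], jaw=1)

```text
time: 7.3
tool_pos: [0.6404, -0.1315, 0.3908]
tool_rot: [3.141, -0.0, 1.722]
contact_force: [0.0, 0.9, 0.1]
opening: 0.0923
grip_force: 0.0
```

Run:
```python
from cell import *
from h import *
s=observe();print(s["tool_pos"],s["tool_rot"],s["contact_force"],s["time"])
c=read_camera("wrist");np.savez("w3.npz",**c);cv2.imwrite("pics/w3.png",c["img"][:,:,::-1])
P=cloud(c);Z=P[...,2]
H,S,V=cv2.split(cv2.cvtColor(c["img"],cv2.COLOR_RGB2HSV))
near=(abs(P[...,0]-.59)<.2)&(abs(P[...,1]-.04)<.2)
rows=np.arange(384)[:,None]<250
R=np.array([[-.153,.988],[-.988,-.153]])
J=lambda b:((b/1000-[.6524,-.0396])@R.T*1000).round(1)
for n,m in dict(green=(Z>.066)&(Z<.082)&(H>55)&(H<95)&(S>80),top=(Z>.066)&(Z<.0745)&(V<255),
  fence=(Z>.028)&(Z<.038)&(S<60)&(P[...,0]>.6),ply=(Z>.003)&(Z<.014)&(S>40),
  lever=(H>3)&(H<18)&(S>150)&(Z>.07)&(Z<.1)).items():
    print(J(rect(P,m&near&(rows|(n=="lever")),n)).tolist())
```

```text
[ 0.6403893  -0.13146112  0.39082776] [ 3.14141974e+00 -2.97467811e-04  1.72172649e+00] [0.00229653 0.8795592  0.09757177] 7.3
green [613.2  -0.7] [62.6 87.9] 8.79 n 6009 z 0.0734
[[88.4, 64.1], [0.5, 64.1], [0.5, 1.5], [88.4, 1.5]]
top [627.9 -24.6] [ 86.6 147.3] 14.61 n 7448 z 0.0732
[[87.4, 72.5], [-59.1, 57.6], [-50.3, -28.6], [96.2, -13.7]]
fence [653.4  22.1] [15.4 80.4] 8.78 n 1153 z 0.0324
[[101.0, -2.8], [20.6, -2.7], [20.6, -18.1], [101.0, -18.1]]
ply [537.3 -24.6] [ 87.  154.1] 8.85 n 9399 z 0.0074
[[109.4, 155.0], [-44.6, 154.9], [-44.6, 67.9], [109.5, 68.0]]
lever [597.8 -91.2] [67.2 15.2] 71.52 n 547 z 0.0935
[[-68.9, 84.0], [-75.9, 70.5], [-16.2, 39.7], [-9.3, 53.2]]
```

View pics/w3.png

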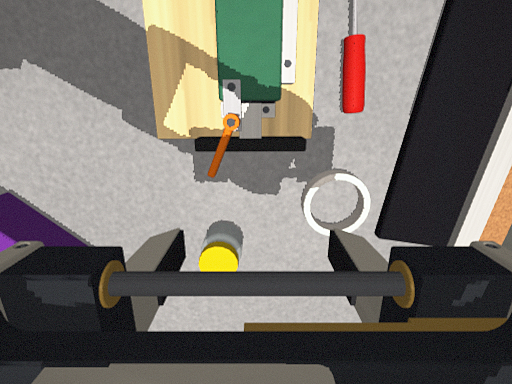

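The unit is home: mouth at jig x≈0.5, side y≈1.5 to 64, yaw within 0.1°. The lever is at about 0.47 rad, with pivot at (231,122) and tip at (212,172). The T-foot is at (250,144). The band is still hidden. Next, fingers down into the gap.

arm_command(xyz=[[-9,22,0],[-9,22,0],[-9,23,0],[0,0,-40],[0,0,-30],[0,0,0],[0,0,0]], spin=[0,0,0,0,0,0,0], jaw=1)

```text
time: 8.05
tool_pos: [0.6137, -0.0624, 0.3214]
tool_rot: [3.141, -0.0, 1.725]
contact_force: [0.2, -0.3, -0.7]
opening: 0.092
grip_force: 0.0
```

Run:
```python
from cell import *
from h import *
s=observe();print(s["tool_pos"],s["tool_rot"],s["contact_force"],s["time"])
d=s["tool_pos"][:2]-[.6524,-.0396];print(d@[-.153,.988]*1000,d@[-.988,-.153]*1000)
```

```text
[ 0.6137119  -0.06238029  0.32144778] [ 3.14142926e+00 -1.25546709e-04  1.72534985e+00] [ 0.2140713  -0.27056997 -0.74395809] 8.05
-16.587644987885977 41.70923031477173
```

arm_command(xyz=[[0,-2,-20],[0,0,-30],[0,0,-25],[0,0,-18],[0,0,0],[0,0,0]], spin=[0,0,0,0,0,0])

```text
time: 8.65
tool_pos: [0.6144, -0.0654, 0.2296]
tool_rot: [3.139, 0.001, 1.724]
contact_force: [-0.1, 0.3, 0.4]
opening: 0.0922
grip_force: 0.0
```

arm_command(xyz=[[1,-4,0],[1,-4,0],[1,-4,0],[0,0,0],[0,0,0]], spin=[0,0,0,0,0])

```text
time: 9.15
tool_pos: [0.6167, -0.0774, 0.228]
tool_rot: [3.141, 0.0, 1.724]
contact_force: [-0.1, 2.3, 0.3]
opening: 0.092
grip_force: 1.1
```

arm_command(xyz=[[1,-5,0],[1,-5,0],[1,-5,0],[1,-5,0],[0,-5,0],[1,-5,0],[1,-5,0],[0,-5,0],[1,-5,0],[0,0,0],[0,0,0]], spin=[0,0,0,0,0,0,0,0,0,0,0])

```text
time: 10.25
tool_pos: [0.6236, -0.1225, 0.2275]
tool_rot: [3.141, 0.0, 1.724]
contact_force: [1.2, 4.1, -1.4]
opening: 0.092
grip_force: 1.8
```

Run:
```python
from cell import *
from h import *
s=observe();print(s["tool_pos"],s["tool_rot"],s["contact_force"],s["time"])
d=s["tool_pos"][:2]-[.6524,-.0396];print(d@[-.153,.988]*1000,d@[-.988,-.153]*1000)
a=[]
for n in ["side","top","wrist"]:
    c=read_camera(n);np.savez(n+"4.npz",**c);im=c["img"]
    if n=="wrist": a.append(cv2.resize(im,(512,384)))
    if n=="side": im=cv2.resize(im[150:226,215:315],None,fx=4,fy=4,interpolation=cv2.INTER_CUBIC); a.append(im)
    if n=="top": im=cv2.resize(im[155:231,200:300],None,fx=4,fy=4,interpolation=cv2.INTER_CUBIC); cv2.imwrite("pics/tmp.png",im); a.append(im)
o=np.hstack(a[:2]);cv2.imwrite("pics/st4.png",o[:,:,::-1]);print(o.shape)
w=a[2];cv2.imwrite("pics/w4.png",w[:,:,::-1])
```

```text
[ 0.62359887 -0.12252939  0.22749791] [3.14143534e+00 2.58012629e-05 1.72376065e+00] [ 1.19130466  4.14381146 -1.35326047] 10.25
-77.52766714881176 41.143710783291695
(304, 800, 3)
```

View pics/st4.png

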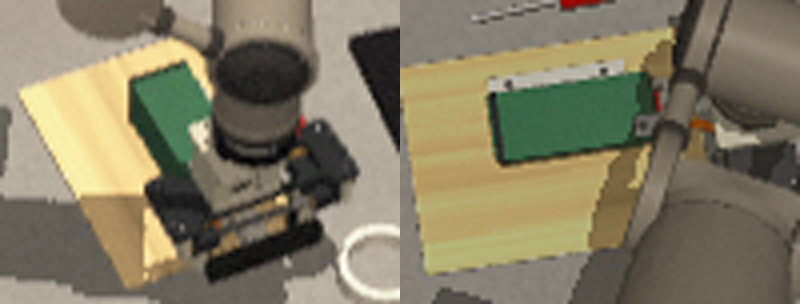

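View pics/w4.png

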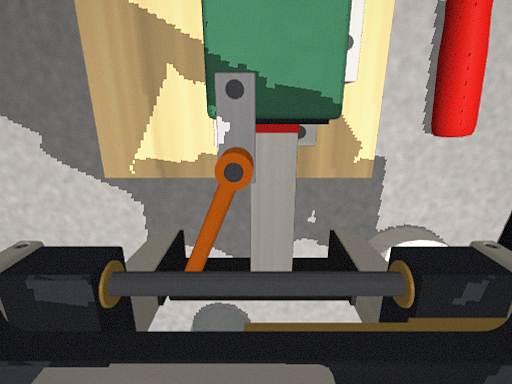

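The wrist view shows the red band emerging at the mouth at (277,128), with the lever still open and the fingers inside the T-foot at the lever's outer end. I'll measure the band.

```bash
cat > band.py <<'E'
from h import *
def band(c):
    H,S,V=cv2.split(cv2.cvtColor(c["img"],cv2.COLOR_RGB2HSV))
    m=((H<5)|(H>172))&(S>150)&(V>70);roi=np.zeros_like(m);roi[60:200,225:330]=1;m=blob(m&roi)
    v,u=np.nonzero(m);f=lambda v_:((onz(c,np.median(u),v_,.070)[:2]-[.6524,-.0396])@[-.153,.988]*1000).round(1)
    g=(H>55)&(H<95)&(S>80);uu=int(np.median(u));
    print("red rows",v.min(),v.max(),"x",f(v.min()-.5),f(v.max()+.5),"camx",((c["world_from_camera"][:2,3]-[.6524,-.0396])@[-.153,.988]*1000).round(0),"edge col rows",[ (np.nonzero(m[:,k])[0].min(),np.nonzero(m[:,k])[0].max()) for k in (uu-10,uu,uu+10)])
    L=(H>3)&(H<18)&(S>150);P=cloud(c);L&=(P[...,2]>.085)&(P[...,2]<.1);q=P[L];q=q[:,:2];print("lever n",len(q))
    r=((q-[.6524,-.0396])*1000)@np.array([[-.153,-.988],[.988,-.153]]);d=np.linalg.svd(r-r.mean(0))[2][0];print("lever rad",np.arctan2(d[1],d[0]))
E
python3 -c "
from band import *
band(dict(np.load('wrist4.npz')))"
```

```text
red rows 124 132 x -2.1 -6.3 camx 6.0 edge col rows [(np.int64(124), np.int64(132)), (np.int64(124), np.int64(132)), (np.int64(124), np.int64(132))]
lever n 2463
lever rad 2.737535719598913
```

The leg is at about 50 mm, which is on the mark, and the lever is still open. Now I'll sweep the lever with the +y finger: shift toward the fence while closing the jaws partway.

arm_command(xyz=[[3,0,0],[3,1,0],[4,0,0],[0,0,0]], spin=[0,0,0,0], jaw=1, squeeze=8)

```text
time: 10.8
tool_pos: [0.6337, -0.1212, 0.2274]
tool_rot: [-3.141, -0.0, 1.724]
contact_force: [-1.6, 4.5, 0.0]
opening: 0.0919
grip_force: 2.4
```

arm_command(xyz=[[2,1,0],[2,0,0],[2,0,0],[1,0,0],[0,0,0],[0,0,0]], spin=[0,0,0,0,0,0], jaw=0.5)

```text
time: 11.4
tool_pos: [0.6409, -0.1204, 0.228]
tool_rot: [3.14, 0.0, 1.724]
contact_force: [3.0, 4.4, 0.3]
opening: 0.0691
grip_force: 2.0
```

```bash
cat > st.py <<'E'
from cell import *
from band import *
s=observe();print(s["tool_pos"],s["contact_force"],s["opening"],s["time"])
d=s["tool_pos"][:2]-[.6524,-.0396];y=d@[-.988,-.153]*1000;print(d@[-.153,.988]*1000,y,"inner",y+s["opening"]*500,y-s["opening"]*500)
c=read_camera("wrist");np.savez("wl.npz",**c);cv2.imwrite("pics/wl.png",c["img"][:,:,::-1]);band(c)
E
python3 st.py
```

```text
[ 0.64089599 -0.12035837  0.2279832 ] [2.98155646 4.37752547 0.30166204] 0.06912405444669803 11.4
-78.02915396459397 23.721990752154433 inner 58.284017975503446 -10.84003647119458
red rows 122 132 x -2.0 -7.3 camx 5.0 edge col rows [(np.int64(122), np.int64(132)), (np.int64(122), np.int64(132)), (np.int64(122), np.int64(132))]
lever n 2569
lever rad 3.0798694864184344
```

arm_command(xyz=[[1,0,0],[0,0,0],[0,0,0],[0,0,0],[0,0,0]], spin=[0,0,0,0,0], jaw=0.28)

```text
time: 11.95
tool_pos: [0.6406, -0.1206, 0.2274]
tool_rot: [-3.138, -0.001, 1.724]
contact_force: [-5.0, 1.7, 3.7]
opening: 0.059
grip_force: 6.1
```

```bash
python3 st.py
```

```text
[ 0.64059498 -0.12064973  0.22742028] [-4.98160544  1.65318191  3.74167611] 0.059024565252067826 11.95
-78.270967797568 24.063973596937064 inner 53.576256222970976 -5.448309029096848
red rows 122 132 x -2.1 -7.3 camx 5.0 edge col rows [(np.int64(122), np.int64(132)), (np.int64(122), np.int64(132)), (np.int64(122), np.int64(132))]
lever n 2593
lever rad -3.1407778885121997
```

View pics/wl.png

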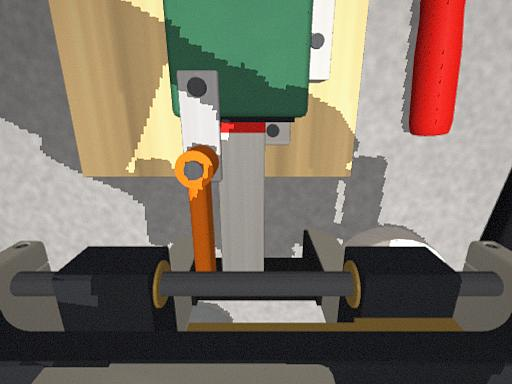

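The lever is closed (0.00 rad), the band is at the mouth (243,127) and the unit is at its stops. I'll pull 1 mm further so the fingers bear firmly on the foot, let it settle and check.

arm_command(xyz=[[0,-1,0],[0,0,0],[0,0,0],[0,0,0],[0,0,0],[0,0,0]], spin=[0,0,0,0,0,0])

```text
time: 12.6
tool_pos: [0.6407, -0.121, 0.2272]
tool_rot: [-3.138, -0.002, 1.724]
contact_force: [-4.7, 4.5, 2.9]
opening: 0.0585
grip_force: 4.9
```

```bash
python3 st.py
python3 - <<'E'
from h import *
c=dict(np.load("wl.npz"));P=cloud(c);Z=P[...,2]
H,S,V=cv2.split(cv2.cvtColor(c["img"],cv2.COLOR_RGB2HSV))
R=np.array([[-.153,.988],[-.988,-.153]])
print(((rect(P,(Z>.066)&(Z<.082)&(H>55)&(H<95)&(S>80)&(abs(P[...,0]-.6)<.15),"green")/1000-[.6524,-.0396])@R.T*1000).round(1).tolist())
E
```

```text
[ 0.64065759 -0.12100946  0.22722835] [-4.692629    4.49357189  2.94618374] 0.05854157067703975 12.6
-78.63595463542627 24.057147366977404 inner 53.327932705497275 -5.213637971542472
red rows 122 132 x -2.2 -7.5 camx 4.0 edge col rows [(np.int64(122), np.int64(132)), (np.int64(122), np.int64(132)), (np.int64(122), np.int64(132))]
lever n 2598
lever rad -3.1399551084003425
green [616.4 -21.1] [63.4 47. ] 8.74 n 14477 z 0.0735
[[47.3, 64.4], [0.3, 64.4], [0.2, 1.0], [47.2, 1.0]]
```

Everything checks out: pull is about 5 N, the leg is at about 51 mm, the lever is closed and the housing is home and square. I'll hand in.

```bash
python3 -c "
from cell import *
print(hand_in())"
```

```text
the job is handed in; nothing more can be done
None
```

The job is handed in, with no verdict returned: by my last measurements the unit is square against both stops, the leg is held at about 51 mm (red band at the mouth), the lever is closed, and no bystander was touched.

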